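# Refit the shutter pin of a grain dispenser and shut it

### The job

The grain dispenser has been washed and has to be shut before it is refilled. Take its pull pin out of the wooden block, put it through the slot in the dispenser's deck and feel gently along the hidden shutter until the tip drops into the shutter's hole; seat it until its collar rests on the deck. Then slide the pin to the left end of its travel, the end with the solid dot, so that the shutter is fully shut, and let go; do not force anything and do not disturb the jars and the tin.

Things in the scene. Friction and masses are not known exactly. Their poses are not given: they have to be found in the camera images.
- dispenser: Counter-top grain dispenser, fixed: bamboo carcass 240 (x) x 240 (y) mm, deck top 130 mm high, clear hopper with wooden lid (110 dia, top at 305 mm, centred at x +62) at the back. Origin: centre of its underside; x points from the front to the back, y to its left, z up.
- slot (a point): Centre of the slot's mouth, on the deck top; axes as the dispenser's. Slot 14 mm wide (x), 88 mm long (y -44 to +44), straight down through the 30 mm deck and the steel plate on it, to the shutter: a black board that lies 32 mm under the deck top all along the slot. Solid dot beyond the slot's left (+y, shut) end, ring beyond its right (-y, open) end.
- pin: Steel pull pin, about 80 g, upright: shank 10 mm dia and 52 mm long with a tip tapered to 8 mm dia over the last 1.5 mm, collar 28 mm dia and 4 mm thick above it, then a dark wooden knob 24 mm dia and 44 mm high, 100 mm in all. Origin: the tip; z points up the axis. At first it stands loosely in one bore of the block, collar on the block's top.
- pin_tip (a point): The pin's tip, on its axis. It fits the shutter's only hole: 13 mm round, on the slot's centre line, stopped flush by a light spring plug (under 1 N) that the tip pushes down. The hole's y in the slot's frame is not measured: between -31 and +21; fully shut it is at +33, against a stop. 9 N slides the shutter. Pin home: tip 52 mm under the deck top.
- pin_knob (a point): Point on the pin's axis in the middle of the knob, 78 mm above the tip: where to grip it from above, any yaw.
- block: Wooden block with two bores, fixed, 64 (x) x 120 (y) x 62 (z) mm, bores 14 mm wide and 54 mm deep at y -30 (holds the pin) and y +30 (empty). Origin: centre of its underside. Stands left or right of the dispenser.
- oat_jar: Bystander: glass jar with a screw lid, 86 mm dia, 155 mm high. Stands on the other side of the dispenser from the block. Origin: centre of its underside.
- soup_tin: Bystander: low tin, 75 mm dia, 58 mm high, to the right of the dispenser. Origin: centre of its underside.
- spice: Bystander: small spice jar, 45 mm dia, 106 mm high, to the left of the dispenser. Origin: centre of its underside.
Things that resemble listed ones, but are neither listed nor needed, are in the scene too. What is shaped like the pin but purple is not meant.

How it is judged:
By the outcome, as a careful person would: the job done as asked, in the order asked, and still so for the second after the job is handed in, with the robot touching nothing.
It also fails if it takes over 64 s, if anything falls off the work surface, if the arm or the gripper's body presses on something with over 40 N, if the wrist force passes 120 N, or if a joint passes its speed limit or range.

### The arm

A 6-joint arm with a two-finger parallel gripper is mounted at the origin on a cart in front of the work surface, level with it; the furniture and walls round the work are solid. World frame = base frame: x ahead of the robot, y to its left, z up, the work surface at z = 0. Lengths are in mm, angles in rad, forces in N, time in s.
With the tool pointing down it reaches from about 400 to 925 mm from the base axis. Payload 12.5 kg.
Tool frame: the origin (TCP) lies midway between the tips of the shut fingers; the grasp point (between the pads) lies 19 mm behind it; z points along the fingers, y is the line along which they close (so a half turn about z gives the same grasp; the last joint's range is limited). The gripper opens to 95 mm and grips with 3 to 60 N. Pads are 20 mm wide; open, the fingers measure 119 mm over their backs; the gripper's body (75 mm by 180 mm) begins 59 mm behind the grasp point.
Start: joints at [1.182, 0.491, 1.559, -0, 1.092, -0.106], TCP at [174.386, 600.197, 214.661] pointing down, gripper open.
Joint ranges: [-3.1, 3.1], [-0.84, 2.19], [0.05, 2.79], [-1.13, 4.28], [0.06, 2.93], [-2.69, 2.69]. Speed limits (rad/s): [2.22, 2.22, 2.79, 3.14, 3.14, 3.14].

### API

Orientations are given as [roll, pitch, yaw] about the fixed x, y, z axes, in that order (R = Rz(yaw) Ry(pitch) Rx(roll)).
In Python, from cell import readout, eyes, env gives the robot as it stands.
- The arm moves only by the tool move_arm, never from a script. Its argument "plan" is a list of rows, each a list of 3 entries, a list of its own where there are three numbers: the turn, a rotation vector about the tool's x, y, z in degrees, then the shift along the tool's x, y, z in m, then the gripper command: -1 is shut, 1 is fully open, values between are in proportion. In form: [[[ax, ay, az], [x, y, z], jaw], ...]. A call has 1 to 5 rows; each row is the pose to reach, as a shift and turn from the pose commanded when the call began, along the tool's axes at that moment; what a row does not reach only later rows make up. A row lasts 1/8 s, in which the tool goes at most 62.5 mm and 10.7 degrees, less where a joint would pass 70% of its speed; a pose out of reach is approached as far as the arm can. A call with a gripper value outside its range is refused whole. The fingers move at their own pace and stop on an object; the grip force is fixed at half the most. Time passes only in rows, so rows that repeat a pose let the fingers close. It gives the time, the measured TCP pose, the force, the opening and the grip force at its end, in the units of the state.
- readout.state(): the state, without advancing time (a new reading comes with each control period).
- eyes.read_camera(name): name is "scene" or "top" or "wrist"; returns a dict with "img" (400x640x3 uint8, red, green, blue), "K" (3x3 intrinsics, pixels), "extrinsics" (4x4, takes a point from camera to world coordinates). Camera axes: x right, y up, looking along -z (the intrinsics and any distortion apply to the point x, -y, -z); pixel columns grow to the right and rows downward; lengths in mm; the calibration is good to about 2 mm. A picture is of the moment at which its call begins. There is no depth.
- env.job_done(): hands the job in; it is judged then, once.
Trained networks look in a picture, given as the dict that the camera call returned (one of the last four; its "shot" number tells which), for a name from the list of things; names that differ only in an ending like _2 or _b are one class to them, and where a whole thing is asked for, a point or a joint stands for the part that bears it (a point fixed in the world has none). Each returns a list of dicts, best first, with "score" (0 to 1); they miss things now and then, are a little off and sometimes report something else, mostly with a low value. They report only what shows in the picture. A call takes as long as a camera call. They do not tell look-alikes from the thing itself.
- eyes.cut_out(picture, name): "mask" (400x640 bool, what is visible of it) and "uv" ([column, row] in pixels, amid what is visible of it).
The state is a dict: "t": time; "joints": joint angles; "qvel": joint speeds; "tau": joint torques, N m; "eef_pos": TCP position; "tcp_rot": TCP orientation; "ft_force": force on the tool from outside, world axes, zero at the start; "moment": the same for the moment, N m; "opening": opening from 0.0 (shut) to 1.0 (fully open); "grip_force": force on a finger pad.
Only numpy, scipy, OpenCV 4.12 (cv2) and the standard library are available. Lean on these libraries where they do the work, as an engineer would, in place of code of your own. Each camera call takes 0.05 s, during which the arm holds its last target. There are 200 camera calls.

## Working session

There is one attempt and no reset: what is moved stays moved. The work goes in short steps, Python scripts to look and compute and a tool call to move; the robot and the scene stay as the last step left them, time stands still between calls to the robot, and variables do not carry over. Pictures are saved under pics/ and viewed, at most 10 in all, crops included, and the job is handed in when it is done.

Besides the shell and the picture viewer there is one more tool, called after "Request:" by a JSON object that holds its "fn" and its "kwargs". move_arm: Moves the arm, as the interface text tells. Its arguments: {"type":"object","properties":{"plan":{"type":"array","items":{"type":"array"}}},"required":["plan"]}

```bash
mkdir -p pics; cat > h.py <<'E'
import numpy as np,cv2
from cell import readout,eyes,env
def ray(p,uv):
    K=p["K"];E=p["extrinsics"];d=np.linalg.inv(K)@np.array([uv[0],uv[1],1.]);d=np.array([d[0],-d[1],-d[2]])
    return E[:3,3],E[:3,:3]@d
def onz(p,uv,z):
    o,d=ray(p,uv);return (o+d*(z-o[2])/d[2])
def proj(p,P):
    E=p["extrinsics"];c=E[:3,:3].T@(np.array(P,float)-E[:3,3]);v=p["K"]@np.array([c[0],-c[1],-c[2]]);return v[:2]/v[2]
E
python3 - <<'E'
from h import *
s=readout.state();print(s['eef_pos'],s['tcp_rot'],s['t'])
for n in ["scene","top"]:
    p=eyes.read_camera(n);print(n,p.keys(),p["K"].tolist(),np.round(p["extrinsics"],3).tolist())
    cv2.imwrite(f"pics/{n}0.png",p["img"][:,:,::-1])
    for o,z in [("dispenser",130),("pin",80),("pin_knob",78+10),("block",62),("slot",130),("oat_jar",155),("soup_tin",58),("spice",106)]:
        try:
            for r in eyes.cut_out(p,o)[:3]: 
                print(o,round(r["score"],2),np.round(r["uv"]),np.round(onz(p,r["uv"],z)),r["mask"].sum())
        except Exception as e: print(o,e)
E
```

```text
[174.27250663 599.93298669 214.04277471] [-3.14043010e+00 -1.26420447e-04  2.85876485e+00] 0.0
scene dict_keys(['img', 'K', 'extrinsics', 'shot']) [[371.0808081824015, 0.0, 323.31384573192776], [0.0, 371.0808081824015, 196.25089627163356], [0.0, 0.0, 1.0]] [[-0.892, 0.189, -0.41, 73.82], [-0.451, -0.403, 0.796, 905.058], [-0.014, 0.896, 0.445, 609.388], [0.0, 0.0, 0.0, 1.0]]
dispenser 0.79 [292. 207.] [564. 141. 130.] 4786
pin 0.82 [263. 252.] [557. 296.  80.] 252
pin 0.77 [310. 246.] [466. 223.  80.] 235
pin 0.74 [294. 262.] [467. 298.  80.] 231
pin_knob 0.63 [308. 252.] [451. 257.  88.] 219
pin_knob 0.49 [297. 259.] [460. 295.  88.] 236
block 0.85 [284. 283.] [460. 355.  62.] 1851
slot 0.79 [296. 205.] [559. 129. 130.] 4693
oat_jar 0.65 [296. 262.] [409. 382. 155.] 201
spice 0.66 [235. 254.] [589. 363. 106.] 732
top dict_keys(['img', 'K', 'extrinsics', 'shot']) [[416.02901898415627, 0.0, 318.3035235842101], [0.0, 416.02901898415627, 201.72580036048024], [0.0, 0.0, 1.0]] [[-0.012, 0.997, -0.077, 469.526], [-1.0, -0.013, -0.001, 4.3], [-0.002, 0.077, 0.997, 1258.227], [0.0, 0.0, 0.0, 1.0]]
dispenser 0.73 [322. 197.] [570.  -4. 130.] 8031
dispenser 0.63 [422. 170.] [ 641. -280.  130.] 620
pin 0.66 [246. 236.] [465. 213.  80.] 100
pin 0.41 [218. 234.] [472. 291.  80.] 86
pin_knob 0.68 [222. 199.] [572. 277.  88.] 70
pin_knob 0.6 [213. 236.] [467. 302.  88.] 94
pin_knob 0.48 [207. 234.] [474. 319.  88.] 1029
block 0.77 [208. 235.] [469. 324.  62.] 952
slot 0.57 [321. 199.] [564.  -1. 130.] 7911
oat_jar 0.6 [446. 234.] [ 464. -329.  155.] 1205
oat_jar 0.38 [215. 173.] [636. 282. 155.] 333
soup_tin 0.62 [426. 171.] [ 647. -307.   58.] 669
soup_tin 0.17 [320. 199.] [570.   2.  58.] 8055
spice 0.77 [214. 173.] [644. 296. 106.] 336
```

View pics/top0.png

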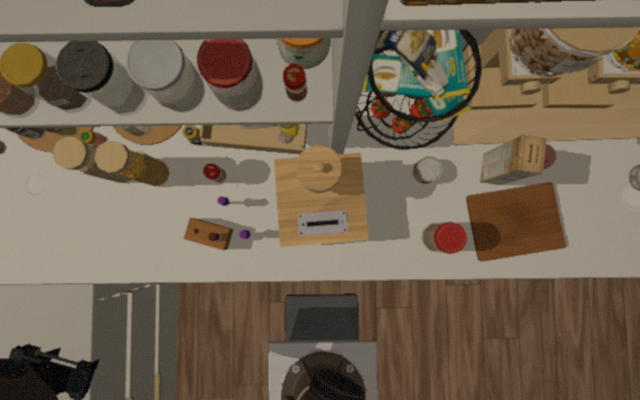

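View pics/scene0.png

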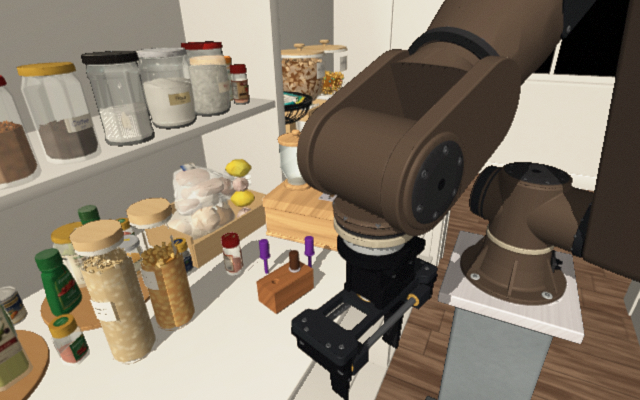

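The top view shows the slot plate at about (322,222), the block at (208,234) with a dark knob at (214,237), and purple decoys at (223,201) and (245,234). The scene view agrees: a dark brown knob at (294,260) between two purple ones. I'll zoom in next.

```bash
python3 - <<'E'
import cv2,numpy as np
a=cv2.imread("pics/top0.png")
c1=cv2.resize(a[205:245,285:365],None,fx=8,fy=8,interpolation=cv2.INTER_CUBIC)
c2=cv2.resize(a[212:254,180:260],None,fx=6,fy=6,interpolation=cv2.INTER_CUBIC)
o=np.zeros((320+252,640,3),np.uint8);o[:320]=c1;o[320:,:480]=c2
cv2.imwrite("pics/c.png",o)
E
```

```text
(no output)
```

View pics/c.png

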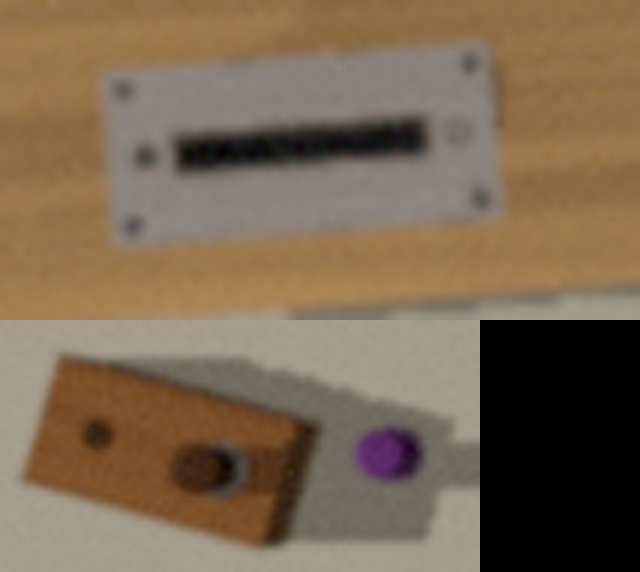

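Crop confirms the solid dot on the left (+y) end of the slot, the ring on the right, and the brown-knobbed pin in the block's right-hand bore (knob top about px (212,236.5)).

```bash
python3 - <<'E'
from h import *
p=eyes.read_camera("top")
q=lambda n,u,z:print(n,np.round(onz(p,u,z),1))
A=onz(p,(307.2,224.2),130);B=onz(p,(338.5,222.2),130)
print(A,B,(A+B)/2,np.linalg.norm(A-B),"yaw",np.degrees(np.arctan2(*(A-B)[[1,0]]))-90)
q("bore",(196.2,231.2),62);q("knobtop",(212,236.5),110);q("collar",(217,237.2),66)
for u in [(190.5,217.8),(184.2,238.7),(224.2,249.3),(232.5,229.8)]: q("blk",u,62)
q("lid",(320,168),305);q("decoy",(245,234.3),100);q("decoy",(223,201),100)
p=eyes.read_camera("scene")
for z in(110,):q("scene knob top?",(294.5,252.5),z)
w=eyes.read_camera("wrist");print(np.round(w["extrinsics"],3).tolist(),w["K"][0])
E
```

```text
[495.75767057  36.82107131 130.        ] [500.10781822 -48.03680746 130.        ] [497.9327444   -5.60786807 130.        ] 84.96930842202205 yaw 2.9346374184765835
bore [481.3 357.6  62. ]
knobtop [465.7 299.8 110. ]
collar [463.4 296.8  66. ]
blk [519.9 374.4  62. ]
blk [460.2 391.8  62. ]
blk [428.6 276.9  62. ]
blk [484.  253.4  62. ]
lid [621.1   0.8 305. ]
decoy [470.6 210.7 100. ]
decoy [564.1 272.3 100. ]
scene knob top? [462.3 301.5 110. ]
[[0.279, -0.924, -0.26, 100.073], [0.96, 0.269, 0.075, 621.685], [0.001, -0.27, 0.963, 386.448], [0.0, 0.0, 0.0, 1.0]] [319.15445264   0.         321.99835802]
```

```bash
cat >> h.py <<'E'
from scipy.spatial.transform import Rotation as R
def rel(pos,yaw=None,roll=180,pitch=0):
    s=readout.state();R0=R.from_euler("xyz",s["tcp_rot"])
    Rt=R0 if yaw is None else R.from_euler("xyz",[roll,pitch,yaw],degrees=True)
    print("turn",np.round((R0.inv()*Rt).as_rotvec(degrees=True),2),"shift m",np.round(R0.inv().apply(np.array(pos)-s["eef_pos"])/1000,4))
def tri(p1,u1,p2,u2):
    (a,d),(b,e)=ray(p1,u1),ray(p2,u2)
    t=np.linalg.lstsq(np.c_[d,-e],b-a,rcond=None)[0];x,y=a+d*t[0],b+e*t[1];return (x+y)/2,np.linalg.norm(x-y)
def st():
    s=readout.state();print("t",round(s["t"],2),"pos",np.round(s["eef_pos"],2),"rpy",np.round(np.degrees(s["tcp_rot"]),2),"F",np.round(s["ft_force"],2),"open",round(s["opening"],3),"grip",round(s["grip_force"],2))
E
python3 - <<'E'
from h import *
t=eyes.read_camera("top");s=eyes.read_camera("scene")
print("decoyA",tri(t,(245,234.3),s,(309.5,237.5)));print("pin",tri(t,(212,236.5),s,(294.5,252.5)));print("decoyB",tri(t,(223,201),s,(264,241)))
rel((465,299,235),182.9);st()
E
```

```text
decoyA (array([471.35267527, 211.70393991,  96.47496694]), np.float64(1.6684510494486908))
pin (array([464.74302491, 299.68034378, 108.19849154]), np.float64(2.1568402238301636))
decoyB (array([566.14318321, 274.29395799,  95.9324525 ]), np.float64(3.8894706313295444))
turn [  0.    0.  -19.1] shift m [-0.3631 -0.2082 -0.0204]
t 1.15 pos [174.37 600.21 214.65] rpy [179.99   0.   163.8 ] F [ 0.52  0.6  -0.45] open 1.001 grip 0.0
```

Request:
{"fn": "move_arm", "kwargs": {"plan": [[[0, 0, -6], [-0.05, -0.03, -0.02], 0.3], [[0, 0, -10], [-0.1, -0.055, -0.02], 0.3], [[0, 0, -15], [-0.15, -0.085, -0.02], 0.3], [[0, 0, -19.1], [-0.2, -0.115, -0.02], 0.3], [[0, 0, -19.1], [-0.25, -0.143, -0.0204], 0.3]]}}

```text
t: 1.78
eef_pos: [375.6, 391.6, 235.2]
tcp_rot: [3.141, 0.0, -3.09]
ft_force: [0.5, 0.6, 0.2]
opening: 0.653
grip_force: 0.0
```

```bash
python3 -c "
from h import *
rel((465,299,235),182.9);st()"
```

```text
turn [0.02 0.02 0.06] shift m [-0.0845 -0.0971  0.0002]
t 1.77 pos [375.61 391.64 235.24] rpy [ 1.7998e+02  2.0000e-02 -1.7704e+02] F [0.45 0.6  0.17] open 0.653 grip 0.0
```

Request:
{"fn": "move_arm", "kwargs": {"plan": [[[0, 0, 0], [-0.04, -0.045, 0], 0.3], [[0, 0, 0], [-0.0845, -0.097, 0], 0.3], [[0, 0, 0], [-0.0845, -0.097, 0], 0.3], [[0, 0, 0], [-0.0845, -0.097, 0], 0.3]]}}

```text
t: 2.28
eef_pos: [463.8, 300.4, 235.0]
tcp_rot: [3.141, -0.0, -3.092]
ft_force: [-0.3, 0.7, 0.5]
opening: 0.649
grip_force: 0.0
```

```bash
python3 - <<'E'
from h import *
st();p=eyes.read_camera("wrist");im=p["img"][:,:,::-1].copy()
for n in ["pin","pin_knob"]:
    for r in eyes.cut_out(p,n)[:3]: print(n,round(r["score"],2),np.round(r["uv"],1),r["mask"].sum(),np.round(onz(p,r["uv"],88),1))
for z in (110,66,62): print(z,np.round(proj(p,(464.7,299.5,z)),1))
cv2.imwrite("pics/w1.png",im)
E
```

```text
t 2.27 pos [463.84 300.35 234.99] rpy [ 1.7999e+02 -1.0000e-02 -1.7717e+02] F [-0.29  0.69  0.49] open 0.649 grip 0.0
pin 0.93 [301.6 269.3] 590 [553.5 282.7  88. ]
pin 0.92 [241.6 189.9] 769 [466.7 218.4  88. ]
pin_knob 0.94 [243.2 190.7] 750 [467.4 220.   88. ]
pin_knob 0.77 [301.4 268.4] 613 [552.4 282.5  88. ]
pin_knob 0.7 [320.5 189.6] 713 [462.4 299.2  88. ]
110 [320.6 197.3]
66 [320.8 187. ]
62 [320.8 186.2]
```

View pics/w1.png

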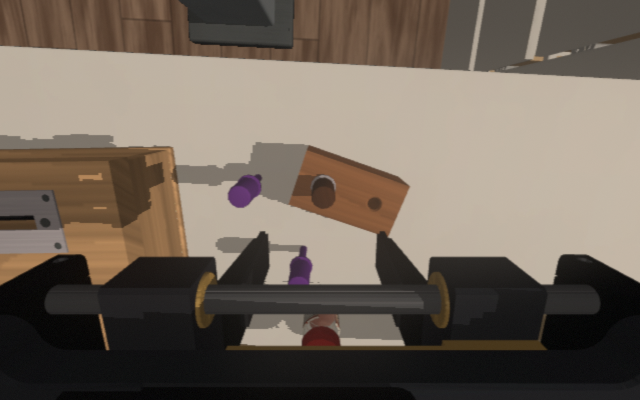

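The wrist view shows the brown pin near (322,190) in the block, purple decoys at (243,190) and (300,268), and fingertips at (265–380,235).

```bash
python3 - <<'E'
from h import *
im=cv2.imread("pics/w1.png")
c=cv2.resize(im[165:220,285:425],None,fx=5.6,fy=5.6,interpolation=cv2.INTER_CUBIC)
cv2.imwrite("pics/w1c.png",c)
p=eyes.read_camera("wrist")
for r in eyes.cut_out(p,"pin_knob"):
    if abs(r["uv"][0]-320)<12:
        y,x=np.where(r["mask"]);print(r["score"],x.min(),x.max(),y.min(),y.max())
        for yy in range(y.min(),y.max()+1,2): print(yy,x[y==yy].min(),x[y==yy].max(),end=" | ")
E
```

```text
0.77 310 333 176 208
176 320 324 | 178 315 329 | 180 313 330 | 182 311 332 | 184 310 332 | 186 310 333 | 188 310 333 | 190 310 332 | 192 310 332 | 194 310 332 | 196 310 333 | 198 310 333 | 200 310 333 | 202 311 332 | 204 312 331 | 206 314 330 | 208 318 327 |
```

View pics/w1c.png

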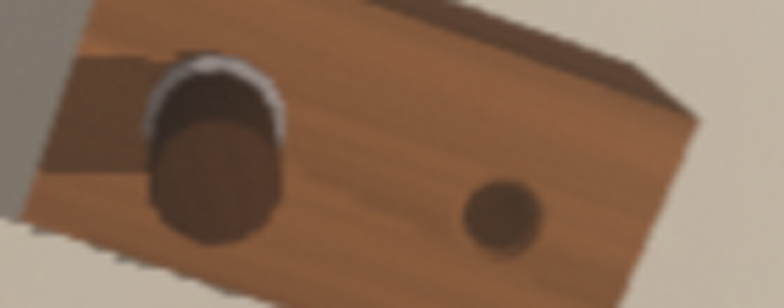

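```bash
python3 - <<'E'
from h import *
p=eyes.read_camera("wrist")
a=onz(p,(323.2,197.3),110);b=onz(p,(323.6,187.5),66);print(a,b,onz(p,(285+503/5.6,165+217/5.6),62))
rel((465,301.3,72),182.9)
E
```

```text
[463.90836503 303.10481696 110.        ] [464.37531782 303.75230509  66.        ] [480.98816613 362.31975444  62.        ]
turn [0.01 0.01 0.09] shift m [-0.0018 -0.0002  0.1632]
```

Request:
{"fn": "move_arm", "kwargs": {"plan": [[[0, 0, 0], [-0.001, 0.001, 0.06], 0.2], [[0, 0, 0], [-0.001, 0.001, 0.11], 0.2], [[0, 0, 0], [-0.001, 0.001, 0.145], 0.2], [[0, 0, 0], [-0.001, 0.001, 0.163], 0.2], [[0, 0, 0], [-0.001, 0.001, 0.163], 0.2]]}}

```text
t: 3.2
eef_pos: [464.0, 301.8, 71.0]
tcp_rot: [-3.141, -0.002, -3.09]
ft_force: [-0.4, -0.3, -0.3]
opening: 0.601
grip_force: 0.0
```

Request:
{"fn": "move_arm", "kwargs": {"plan": [[[0, 0, 0], [0, 0, 0], -0.4], [[0, 0, 0], [0, 0, 0], -0.7], [[0, 0, 0], [0, 0, 0], -1], [[0, 0, 0], [0, 0, 0], -1], [[0, 0, 0], [0, 0, 0], -1]]}}

```text
t: 3.82
eef_pos: [464.9, 301.6, 72.4]
tcp_rot: [3.141, 0.001, -3.091]
ft_force: [-1.0, -1.0, 4.5]
opening: 0.248
grip_force: 30.0
```

```bash
python3 - <<'E'
from h import *
st()
E
```

```text
t 3.83 pos [464.94 301.63  72.44] rpy [ 1.7998e+02  3.0000e-02 -1.7710e+02] F [-1.02 -0.96  4.51] open 0.248 grip 30.0
```

Request:
{"fn": "move_arm", "kwargs": {"plan": [[[0, 0, 0], [0, 0, -0.015], -1], [[0, 0, 0], [0, 0, -0.04], -1], [[0, 0, 0], [0, 0, -0.09], -1], [[0, 0, 0], [0, 0, -0.14], -1], [[0, 0, 0], [0, 0, -0.16], -1]]}}

```text
t: 4.45
eef_pos: [465.2, 301.8, 235.8]
tcp_rot: [3.14, 0.004, -3.091]
ft_force: [0.1, -1.3, -1.4]
opening: 0.247
grip_force: 30.0
```

```bash
python3 - <<'E'
from h import *
st();rel((497,10,232),182.9)
p=eyes.read_camera("top");im=p["img"]
a=im[205:255,195:345,::-1];cv2.imwrite("pics/l.png",cv2.resize(a,None,fx=5,fy=5,interpolation=cv2.INTER_CUBIC))
E
```

```text
t 4.45 pos [465.2  301.8  235.83] rpy [ 179.9     0.23 -177.1 ] F [ 0.1  -1.28 -1.4 ] open 0.247 grip 30.0
turn [0.1  0.23 0.  ] shift m [-0.017  -0.293   0.0034]
```

Request:
{"fn": "move_arm", "kwargs": {"plan": [[[0, 0, 0], [-0.003, -0.05, 0], -1], [[0, 0, 0], [-0.006, -0.11, 0], -1], [[0, 0, 0], [-0.01, -0.17, 0], -1], [[0, 0, 0], [-0.014, -0.23, 0], -1], [[0, 0, 0], [-0.017, -0.28, 0], -1]]}}

```text
t: 5.12
eef_pos: [495.6, 20.7, 232.0]
tcp_rot: [3.142, -0.0, -3.092]
ft_force: [0.8, 0.6, -1.5]
opening: 0.248
grip_force: 30.0
```

Request:
{"fn": "move_arm", "kwargs": {"plan": [[[0.1, 0.23, 0], [0.001, -0.013, 0], -1], [[0.1, 0.23, 0], [0.001, -0.013, 0], -1], [[0.1, 0.23, 0], [0.001, -0.013, 0], -1]]}}

```text
t: 5.5
eef_pos: [495.4, 10.9, 232.0]
tcp_rot: [-3.14, -0.004, -3.09]
ft_force: [-0.6, -0.6, -1.5]
opening: 0.243
grip_force: 30.0
```

```bash
python3 - <<'E'
from h import *
st();p=eyes.read_camera("wrist");im=p["img"][:,:,::-1]
cv2.imwrite("pics/w2.png",cv2.resize(im[100:300,200:440],None,fx=3,fy=3,interpolation=cv2.INTER_CUBIC))
s=readout.state()["eef_pos"]
print("tip pred",proj(p,s-[0,0,62.4]));
for y in (-44,0,44): print(y,proj(p,(497.9-.051*y,-5.6+.9987*y,130)))
E
```

```text
t 5.5 pos [495.37  10.85 231.96] rpy [-179.92   -0.24 -177.05] F [-0.63 -0.59 -1.53] open 0.243 grip 30.0
tip pred [321.74246006 217.25679304]
-44 [253.94065293 205.14878408]
0 [303.1980892 205.1884313]
44 [352.46832828 205.22808881]
```

View pics/w2.png

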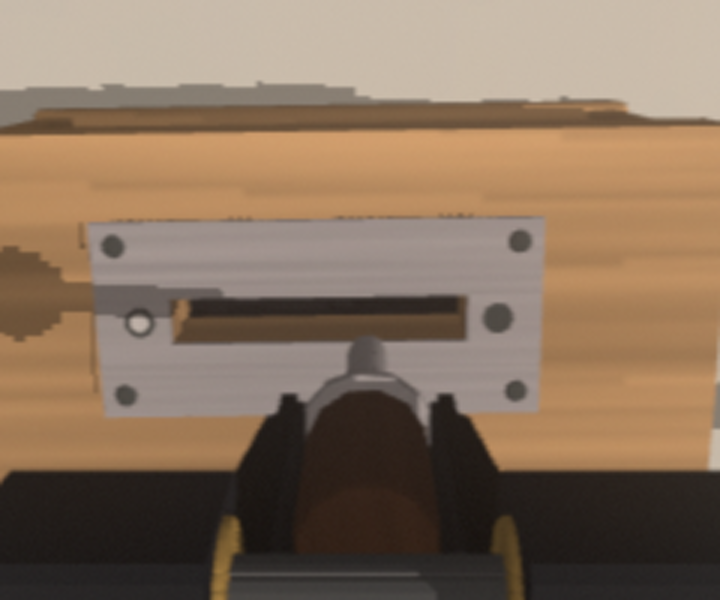

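Wrist view: slot spans px x 257–356, rows ~199–214 with the ring left and solid dot right (mirrored view); the pin tip at (322,214) hangs upright and matches the TCP prediction, so I trust the wrist camera for alignment.

```bash
python3 - <<'E'
from h import *
p=eyes.read_camera("wrist");
a=onz(p,(257.3,206.8),130);b=onz(p,(355.7,206.2),130);c=(a+b)/2;print(a,b,c,np.linalg.norm(a-b),np.degrees(np.arctan2(-(b-a)[0],(b-a)[1])))
st();t=c-34*np.array([-.051,.9987,0]);print(t);rel((t[0],t[1],130+8+62.4),182.9)
E
```

```text
[501.60606616 -46.4449631  130.        ] [496.44288797  41.4068147  130.        ] [499.02447706  -2.5190742  130.        ] 88.00337079527428 3.363488198879659
t 5.6 pos [495.45  10.93 232.03] rpy [-179.91   -0.23 -177.01] F [-0.24 -0.06 -1.14] open 0.247 grip 30.0
[500.75847706 -36.4748742  130.        ]
turn [-0.09 -0.23  0.09] shift m [-0.003  -0.0476  0.0317]
```

Request:
{"fn": "move_arm", "kwargs": {"plan": [[[-0.1, -0.23, -0.1], [-0.0015, -0.024, 0.008], -1], [[-0.1, -0.23, -0.1], [-0.003, -0.0476, 0.02], -1], [[-0.1, -0.23, -0.1], [-0.003, -0.0476, 0.03], -1], [[-0.1, -0.23, -0.1], [-0.003, -0.0476, 0.0317], -1], [[-0.1, -0.23, -0.1], [-0.003, -0.0476, 0.0317], -1]]}}

```text
t: 6.22
eef_pos: [500.9, -36.8, 200.5]
tcp_rot: [3.141, 0.0, -3.088]
ft_force: [0.0, -0.1, -1.0]
opening: 0.248
grip_force: 30.0
```

```bash
python3 - <<'E'
from h import *
st();p=eyes.read_camera("wrist");im=p["img"][:,:,::-1]
cv2.imwrite("pics/w3.png",cv2.resize(im[160:290,230:430],None,fx=4,fy=4,interpolation=cv2.INTER_CUBIC))
s=readout.state()["eef_pos"]
print("tip pred",proj(p,s-[0,0,62.4]));
for y in (-44,44):
  for x in(-7,7): print(x,y,proj(p,(499-.055*y+x,-2.5+.9987*y+.055*x,130)))
E
```

```text
t 6.22 pos [500.87 -36.83 200.52] rpy [ 179.99    0.   -176.94] F [ 0.   -0.08 -1.03] open 0.248 grip 30.0
tip pred [321.2700299  216.99796581]
-7 -44 [309.30832472 205.24998975]
7 -44 [309.52411611 222.03095998]
-7 44 [420.64547245 205.05527024]
7 44 [419.21154425 221.83863122]
```

View pics/w3.png

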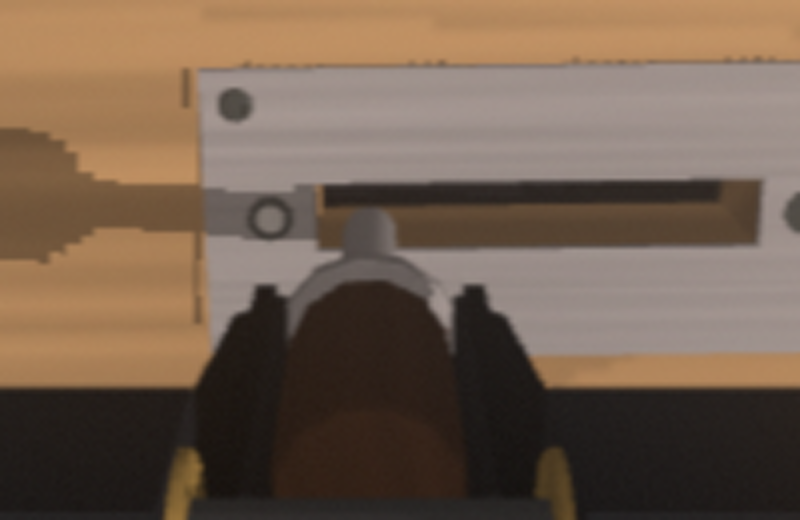

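The wrist close-up shows the slot at px x 309–420, rows 206–222, with the tip (front edge at about (322,211)) over its right end, aligned to within 1 mm. Lowering next.

Request:
{"fn": "move_arm", "kwargs": {"plan": [[[0, 0, 0], [0, 0, 0.006], -1], [[0, 0, 0], [0, 0, 0.012], -1], [[0, 0, 0], [0, 0, 0.02], -1], [[0, 0, 0], [0, 0, 0.028], -1], [[0, 0, 0], [0, 0, 0.036], -1]]}}

```text
t: 6.9
eef_pos: [500.8, -37.7, 163.7]
tcp_rot: [3.141, -0.0, -3.089]
ft_force: [-0.2, 0.6, -0.5]
opening: 0.246
grip_force: 30.0
```

Request:
{"fn": "move_arm", "kwargs": {"plan": [[[0, 0, 0], [0, 0, 0.001], -1], [[0, 0, 0], [0, 0, 0.002], -1], [[0, 0, 0], [0, 0, 0.002], -1]]}}

```text
t: 7.28
eef_pos: [500.9, -37.7, 162.5]
tcp_rot: [3.142, 0.0, -3.089]
ft_force: [1.0, 0.5, -1.4]
opening: 0.247
grip_force: 30.0
```

Request:
{"fn": "move_arm", "kwargs": {"plan": [[[0, 0, 0], [0, 0, 0.001], -1], [[0, 0, 0], [0, 0, 0.002], -1], [[0, 0, 0], [0, 0, 0.002], -1]]}}

```text
t: 7.65
eef_pos: [500.9, -37.7, 160.4]
tcp_rot: [3.142, 0.0, -3.089]
ft_force: [-0.2, -0.2, -0.6]
opening: 0.244
grip_force: 30.0
```

Request:
{"fn": "move_arm", "kwargs": {"plan": [[[0, 0, 0], [0, 0, 0.0005], -1], [[0, 0, 0], [0, 0, 0.001], -1], [[0, 0, 0], [0, 0, 0.001], -1]]}}

```text
t: 8.02
eef_pos: [501.2, -37.7, 160.2]
tcp_rot: [-3.141, 0.001, -3.089]
ft_force: [-2.0, 0.8, 9.0]
opening: 0.246
grip_force: 30.0
```

Request:
{"fn": "move_arm", "kwargs": {"plan": [[[0, 0, 0], [0, 0.001, -0.0004], -1], [[0, 0, 0], [0, 0.002, -0.0004], -1], [[0, 0, 0], [0, 0.003, -0.0004], -1], [[0, 0, 0], [0, 0.003, -0.0004], -1]]}}

```text
t: 8.52
eef_pos: [501.2, -35.2, 160.3]
tcp_rot: [-3.14, 0.001, -3.089]
ft_force: [-0.1, -3.9, 6.5]
opening: 0.247
grip_force: 30.0
```

Request:
{"fn": "move_arm", "kwargs": {"plan": [[[0, 0, 0], [0, 0.001, 0], -1], [[0, 0, 0], [0, 0.002, 0], -1], [[0, 0, 0], [0, 0.003, 0], -1], [[0, 0, 0], [0, 0.003, 0], -1]]}}

```text
t: 9.02
eef_pos: [501.2, -32.3, 160.3]
tcp_rot: [-3.14, 0.002, -3.089]
ft_force: [0.3, -4.3, 6.5]
opening: 0.248
grip_force: 30.0
```

Request:
{"fn": "move_arm", "kwargs": {"plan": [[[0, 0, 0], [0, 0.001, -0.0002], -1], [[0, 0, 0], [0, 0.002, -0.0002], -1], [[0, 0, 0], [0, 0.003, -0.0002], -1], [[0, 0, 0], [0, 0.003, -0.0002], -1]]}}

```text
t: 9.52
eef_pos: [500.8, -29.0, 160.3]
tcp_rot: [-3.141, 0.001, -3.089]
ft_force: [0.3, -4.6, 5.2]
opening: 0.246
grip_force: 30.0
```

Request:
{"fn": "move_arm", "kwargs": {"plan": [[[0, 0, 0], [0, 0.001, 0], -1], [[0, 0, 0], [0, 0.002, 0], -1], [[0, 0, 0], [0, 0.003, 0], -1], [[0, 0, 0], [0, 0.003, 0], -1]]}}

```text
t: 10.02
eef_pos: [500.6, -26.0, 160.3]
tcp_rot: [-3.141, 0.001, -3.089]
ft_force: [0.7, -4.9, 6.0]
opening: 0.25
grip_force: 30.0
```

Request:
{"fn": "move_arm", "kwargs": {"plan": [[[0, 0, 0], [0, 0.001, 0], -1], [[0, 0, 0], [0, 0.002, 0], -1], [[0, 0, 0], [0, 0.003, 0], -1], [[0, 0, 0], [0, 0.003, 0], -1]]}}

```text
t: 10.52
eef_pos: [500.5, -23.0, 160.3]
tcp_rot: [-3.141, 0.001, -3.089]
ft_force: [-0.1, -4.4, 6.2]
opening: 0.246
grip_force: 30.0
```

Request:
{"fn": "move_arm", "kwargs": {"plan": [[[0, 0, 0], [0, 0.001, 0], -1], [[0, 0, 0], [0, 0.002, 0], -1], [[0, 0, 0], [0, 0.003, 0], -1], [[0, 0, 0], [0, 0.003, 0], -1]]}}

```text
t: 11.02
eef_pos: [500.3, -20.0, 160.3]
tcp_rot: [-3.141, 0.001, -3.089]
ft_force: [0.5, -3.7, 6.2]
opening: 0.247
grip_force: 30.0
```

Request:
{"fn": "move_arm", "kwargs": {"plan": [[[0, 0, 0], [0, 0.001, 0], -1], [[0, 0, 0], [0, 0.002, 0], -1], [[0, 0, 0], [0, 0.003, 0], -1], [[0, 0, 0], [0, 0.003, 0], -1]]}}

```text
t: 11.52
eef_pos: [500.2, -17.0, 160.3]
tcp_rot: [-3.141, 0.001, -3.089]
ft_force: [-0.5, -4.4, 6.4]
opening: 0.246
grip_force: 30.0
```

Request:
{"fn": "move_arm", "kwargs": {"plan": [[[0, 0, 0], [0, 0.001, 0], -1], [[0, 0, 0], [0, 0.002, 0], -1], [[0, 0, 0], [0, 0.003, 0], -1], [[0, 0, 0], [0, 0.003, 0], -1]]}}

```text
t: 12.02
eef_pos: [500.0, -14.0, 160.3]
tcp_rot: [-3.141, 0.001, -3.089]
ft_force: [1.1, -3.9, 5.6]
opening: 0.249
grip_force: 30.0
```

Request:
{"fn": "move_arm", "kwargs": {"plan": [[[0, 0, 0], [0, 0.001, 0], -1], [[0, 0, 0], [0, 0.002, 0], -1], [[0, 0, 0], [0, 0.003, 0], -1], [[0, 0, 0], [0, 0.003, 0], -1]]}}

```text
t: 12.52
eef_pos: [499.9, -11.0, 160.3]
tcp_rot: [-3.141, 0.001, -3.089]
ft_force: [0.2, -4.4, 6.3]
opening: 0.252
grip_force: 30.0
```

Request:
{"fn": "move_arm", "kwargs": {"plan": [[[0, 0, 0], [0, 0.001, 0], -1], [[0, 0, 0], [0, 0.002, 0], -1], [[0, 0, 0], [0, 0.003, 0], -1], [[0, 0, 0], [0, 0.003, 0], -1]]}}

```text
t: 13.02
eef_pos: [499.7, -8.0, 160.3]
tcp_rot: [-3.141, 0.001, -3.089]
ft_force: [-0.0, -4.9, 6.4]
opening: 0.246
grip_force: 30.0
```

Request:
{"fn": "move_arm", "kwargs": {"plan": [[[0, 0, 0], [0, 0.001, 0], -1], [[0, 0, 0], [0, 0.002, 0], -1], [[0, 0, 0], [0, 0.003, 0], -1], [[0, 0, 0], [0, 0.003, 0], -1]]}}

```text
t: 13.52
eef_pos: [499.5, -5.0, 160.3]
tcp_rot: [-3.141, 0.001, -3.089]
ft_force: [0.6, -5.0, 6.1]
opening: 0.25
grip_force: 30.0
```

Request:
{"fn": "move_arm", "kwargs": {"plan": [[[0, 0, 0], [0, 0.001, 0], -1], [[0, 0, 0], [0, 0.002, 0], -1], [[0, 0, 0], [0, 0.003, 0], -1], [[0, 0, 0], [0, 0.003, 0], -1]]}}

```text
t: 14.02
eef_pos: [499.3, -1.9, 160.2]
tcp_rot: [-3.141, 0.001, -3.089]
ft_force: [0.8, -4.0, 5.5]
opening: 0.246
grip_force: 30.0
```

Request:
{"fn": "move_arm", "kwargs": {"plan": [[[0, 0, 0], [0, 0.001, 0], -1], [[0, 0, 0], [0, 0.002, 0], -1], [[0, 0, 0], [0, 0.003, 0], -1], [[0, 0, 0], [0, 0.003, 0], -1]]}}

```text
t: 14.52
eef_pos: [498.3, 1.7, 159.5]
tcp_rot: [3.141, -0.001, -3.089]
ft_force: [0.0, 0.2, -1.0]
opening: 0.251
grip_force: 30.0
```

Request:
{"fn": "move_arm", "kwargs": {"plan": [[[0, 0, 0], [0, 0.001, 0], -1], [[0, 0, 0], [0, 0.002, 0], -1], [[0, 0, 0], [0, 0.003, 0], -1], [[0, 0, 0], [0, 0.003, 0], -1]]}}

```text
t: 15.02
eef_pos: [498.6, 4.4, 160.0]
tcp_rot: [3.141, -0.0, -3.089]
ft_force: [0.1, -0.6, -1.1]
opening: 0.246
grip_force: 30.0
```

Request:
{"fn": "move_arm", "kwargs": {"plan": [[[0, 0, 0], [0, -0.001, 0], -1], [[0, 0, 0], [0, -0.0015, 0], -1], [[0, 0, 0], [0, -0.0015, 0.001], -1], [[0, 0, 0], [0, -0.0015, 0.0015], -1], [[0, 0, 0], [0, -0.0015, 0.0015], -1]]}}

```text
t: 15.65
eef_pos: [498.8, 2.7, 158.5]
tcp_rot: [3.142, 0.0, -3.089]
ft_force: [0.2, 0.5, -0.9]
opening: 0.249
grip_force: 30.0
```

```bash
python3 -c "
from h import *
st()"
```

```text
t 15.65 pos [498.76   2.74 158.46] rpy [ 179.99    0.   -177.  ] F [ 0.21  0.5  -0.85] open 0.249 grip 30.0
```

The tip has dropped into the hole. Seating it now.

Request:
{"fn": "move_arm", "kwargs": {"plan": [[[0, 0, 0], [0, 0, 0.0015], -1], [[0, 0, 0], [0, 0, 0.003], -1], [[0, 0, 0], [0, 0, 0.0045], -1], [[0, 0, 0], [0, 0, 0.006], -1], [[0, 0, 0], [0, 0, 0.006], -1]]}}

```text
t: 16.27
eef_pos: [498.7, 2.8, 152.4]
tcp_rot: [3.141, -0.0, -3.089]
ft_force: [-0.1, -0.3, -1.1]
opening: 0.251
grip_force: 30.0
```

Request:
{"fn": "move_arm", "kwargs": {"plan": [[[0, 0, 0], [0, 0, 0.0015], -1], [[0, 0, 0], [0, 0, 0.003], -1], [[0, 0, 0], [0, 0, 0.0045], -1], [[0, 0, 0], [0, 0, 0.006], -1], [[0, 0, 0], [0, 0, 0.006], -1]]}}

```text
t: 16.9
eef_pos: [498.7, 2.7, 146.4]
tcp_rot: [3.141, -0.0, -3.089]
ft_force: [0.8, -0.1, -1.1]
opening: 0.246
grip_force: 30.0
```

Request:
{"fn": "move_arm", "kwargs": {"plan": [[[0, 0, 0], [0, 0, 0.0015], -1], [[0, 0, 0], [0, 0, 0.003], -1], [[0, 0, 0], [0, 0, 0.0045], -1], [[0, 0, 0], [0, 0, 0.0053], -1], [[0, 0, 0], [0, 0, 0.0053], -1]]}}

```text
t: 17.52
eef_pos: [498.7, 2.8, 141.1]
tcp_rot: [3.141, -0.0, -3.089]
ft_force: [-0.1, 0.1, 0.0]
opening: 0.247
grip_force: 30.0
```

Request:
{"fn": "move_arm", "kwargs": {"plan": [[[0, 0, 0], [0, 0, 0.0004], -1], [[0, 0, 0], [0, 0, 0.0008], -1], [[0, 0, 0], [0, 0, 0.0008], -1]]}}

```text
t: 17.9
eef_pos: [498.7, 2.8, 140.4]
tcp_rot: [3.141, 0.0, -3.089]
ft_force: [-0.7, -0.2, 0.3]
opening: 0.246
grip_force: 30.0
```

Request:
{"fn": "move_arm", "kwargs": {"plan": [[[0, 0, 0], [0, 0, 0.0003], -1], [[0, 0, 0], [0, 0, 0.0005], -1], [[0, 0, 0], [0, 0, 0.0005], -1]]}}

```text
t: 18.27
eef_pos: [498.8, 2.7, 140.4]
tcp_rot: [-3.142, 0.001, -3.089]
ft_force: [-1.8, 0.9, 7.0]
opening: 0.245
grip_force: 30.0
```

Request:
{"fn": "move_arm", "kwargs": {"plan": [[[0, 0, 0], [0, 0.0015, -0.0004], -1], [[0, 0, 0], [0, 0.0035, -0.0004], -1], [[0, 0, 0], [0, 0.006, -0.0004], -1], [[0, 0, 0], [0, 0.009, -0.0004], -1], [[0, 0, 0], [0, 0.012, -0.0004], -1]]}}

```text
t: 18.9
eef_pos: [498.4, 13.6, 140.5]
tcp_rot: [-3.139, 0.001, -3.088]
ft_force: [-0.9, -12.3, 3.4]
opening: 0.244
grip_force: 30.0
```

Request:
{"fn": "move_arm", "kwargs": {"plan": [[[0, 0, 0], [0, 0.003, 0], -1], [[0, 0, 0], [0, 0.006, 0], -1], [[0, 0, 0], [0, 0.009, 0], -1], [[0, 0, 0], [0, 0.012, 0], -1], [[0, 0, 0], [0, 0.012, 0], -1]]}}

```text
t: 19.52
eef_pos: [497.7, 25.8, 140.5]
tcp_rot: [-3.14, 0.0, -3.088]
ft_force: [-1.6, -9.3, 3.8]
opening: 0.251
grip_force: 30.0
```

Request:
{"fn": "move_arm", "kwargs": {"plan": [[[0, 0, 0], [0, 0.002, 0], -1], [[0, 0, 0], [0, 0.004, 0], -1], [[0, 0, 0], [0, 0.004, 0], -1]]}}

```text
t: 19.9
eef_pos: [497.4, 29.6, 140.5]
tcp_rot: [-3.139, 0.0, -3.088]
ft_force: [-2.2, -11.2, 3.5]
opening: 0.248
grip_force: 30.0
```

Request:
{"fn": "move_arm", "kwargs": {"plan": [[[0, 0, 0], [0, 0.0007, 0], -1], [[0, 0, 0], [0, 0.0015, 0], -1], [[0, 0, 0], [0, 0.0015, 0], -1]]}}

```text
t: 20.27
eef_pos: [497.4, 30.9, 140.5]
tcp_rot: [-3.139, 0.0, -3.088]
ft_force: [-1.5, -13.3, 3.6]
opening: 0.249
grip_force: 30.0
```

```bash
python3 -c "
from h import *
st()"
```

```text
t 20.27 pos [497.39  30.88 140.5 ] rpy [-1.7986e+02  1.0000e-02 -1.7695e+02] F [ -1.46 -13.31   3.58] open 0.249 grip 30.05
```

Request:
{"fn": "move_arm", "kwargs": {"plan": [[[0, 0, 0], [0, 0.0005, 0], -1], [[0, 0, 0], [0, 0.001, 0], -1], [[0, 0, 0], [0, 0.001, 0], -1]]}}

```text
t: 20.65
eef_pos: [497.3, 31.8, 140.5]
tcp_rot: [-3.139, 0.0, -3.088]
ft_force: [-0.7, -14.4, 4.3]
opening: 0.245
grip_force: 30.0
```

Request:
{"fn": "move_arm", "kwargs": {"plan": [[[0, 0, 0], [0, 0.0005, 0], -1], [[0, 0, 0], [0, 0.0005, 0], -1], [[0, 0, 0], [0, 0.0005, 0], -1]]}}

```text
t: 21.02
eef_pos: [497.3, 32.2, 140.5]
tcp_rot: [-3.139, 0.0, -3.088]
ft_force: [-0.8, -14.2, 3.9]
opening: 0.251
grip_force: 30.1
```

Request:
{"fn": "move_arm", "kwargs": {"plan": [[[0, 0, 0], [0, 0.0004, 0], -1], [[0, 0, 0], [0, 0.0008, 0], -1], [[0, 0, 0], [0, 0.0008, 0], -1]]}}

```text
t: 21.4
eef_pos: [497.3, 32.5, 140.5]
tcp_rot: [-3.138, 0.0, -3.088]
ft_force: [-1.9, -19.1, 4.9]
opening: 0.25
grip_force: 30.1
```

```bash
python3 - <<'E'
from h import *
st();s=readout.state();print(s["moment"])
E
```

```text
t 21.4 pos [497.35  32.54 140.54] rpy [-1.7980e+02  2.0000e-02 -1.7693e+02] F [ -1.92 -19.08   4.92] open 0.25 grip 30.11
[-4.01687868  0.38185439 -0.01012073]
```

Request:
{"fn": "move_arm", "kwargs": {"plan": [[[0, 0, 0], [0, 0.0004, 0], -1], [[0, 0, 0], [0, 0.0007, 0], -1], [[0, 0, 0], [0, 0.0007, 0], -1]]}}

```text
t: 21.78
eef_pos: [497.4, 32.9, 140.6]
tcp_rot: [-3.138, 0.001, -3.088]
ft_force: [-1.5, -20.6, 5.3]
opening: 0.249
grip_force: 30.1
```

Force has climbed to 20 N with motion stalled at the expected +33 hole position, so it's against the stop. Relaxing, then checking before release.

Request:
{"fn": "move_arm", "kwargs": {"plan": [[[0, 0, 0], [0, -0.0006, 0], -1], [[0, 0, 0], [0, -0.0013, 0], -1], [[0, 0, 0], [0, -0.0013, 0.0003], -1], [[0, 0, 0], [0, -0.0013, 0.0003], -1]]}}

```text
t: 22.28
eef_pos: [497.4, 32.5, 140.5]
tcp_rot: [-3.139, 0.001, -3.088]
ft_force: [-2.2, -12.8, 7.6]
opening: 0.247
grip_force: 30.1
```

```bash
python3 - <<'E'
from h import *
st();p=eyes.read_camera("wrist");im=p["img"][:,:,::-1]
cv2.imwrite("pics/w4.png",cv2.resize(im[160:290,210:410],None,fx=4,fy=4,interpolation=cv2.INTER_CUBIC))
for y in (-44,33,34.5,44): print(y,(proj(p,(499-.055*y,-2.5+.9987*y,130))-[210,160])*4)
E
```

```text
t 22.27 pos [497.44  32.54 140.54] rpy [-1.7985e+02  4.0000e-02 -1.7694e+02] F [ -2.18 -12.81   7.58] open 0.247 grip 30.1
-44 [-67.76861508 331.25022039]
33 [432.47014474 330.93408286]
34.5 [442.22496455 330.92791807]
44 [504.01429392 330.88886886]
```

View pics/w4.png

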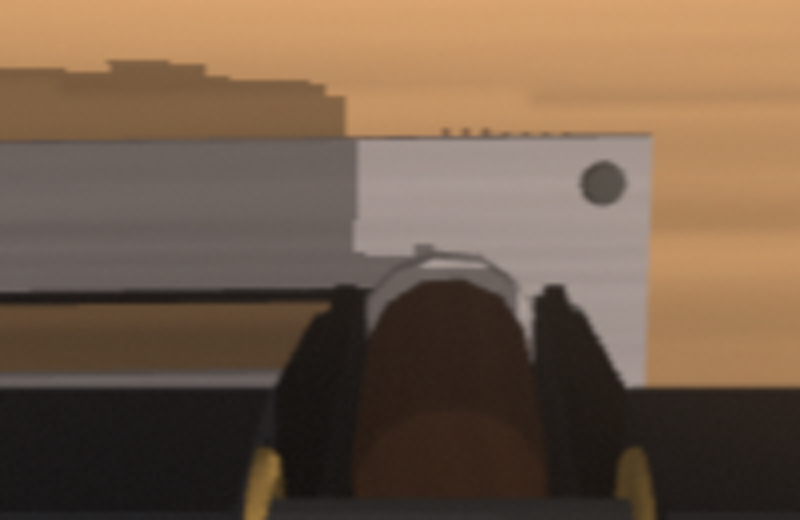

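Wrist view shows the collar flat on the plate, centred near crop x 447, i.e. slot y about +35, which matches the pin pressing the shutter against its stop. I'll take the remaining load off, release and retreat.

Request:
{"fn": "move_arm", "kwargs": {"plan": [[[0, 0, 0], [0, -0.0005, -0.0001], -1], [[0, 0, 0], [0, -0.001, -0.0002], -1], [[0, 0, 0], [0, -0.001, -0.0002], -1]]}}

```text
t: 22.7
eef_pos: [497.4, 32.1, 140.5]
tcp_rot: [-3.14, 0.0, -3.089]
ft_force: [-1.5, -8.0, 5.1]
opening: 0.248
grip_force: 30.0
```

Request:
{"fn": "move_arm", "kwargs": {"plan": [[[0, 0, 0], [0, 0, 0], -0.4], [[0, 0, 0], [0, 0, 0], -0.2], [[0, 0, 0], [0, 0, 0], 0], [[0, 0, 0], [0, 0, 0], 0], [[0, 0, 0], [0, 0, 0], 0]]}}

```text
t: 23.32
eef_pos: [497.2, 33.0, 140.2]
tcp_rot: [3.141, -0.0, -3.089]
ft_force: [-0.1, -0.8, -0.5]
opening: 0.496
grip_force: 0.0
```

Request:
{"fn": "move_arm", "kwargs": {"plan": [[[0, 0, 0], [0, 0, -0.015], 0], [[0, 0, 0], [0, 0, -0.035], 0], [[0, 0, 0], [0, 0, -0.06], 0], [[0, 0, 0], [0, 0, -0.09], 0], [[0, 0, 0], [0, 0, -0.09], 0]]}}

```text
t: 23.95
eef_pos: [497.9, 32.9, 231.9]
tcp_rot: [-3.141, 0.004, -3.089]
ft_force: [-0.9, 0.7, -0.1]
opening: 0.499
grip_force: 0.0
```

```bash
python3 - <<'E'
from h import *
st();p=eyes.read_camera("wrist");im=p["img"][:,:,::-1]
cv2.imwrite("pics/w5.png",cv2.resize(im[100:300,180:440],None,fx=3,fy=3,interpolation=cv2.INTER_CUBIC))
for n,P in [("ends",(501.4,-46.4,130)),("ends",(496.6,41.4,130)),("collar34.5",(497.1,32,134)),("knobtop34.5",(497.1,32,178))]: print(n,(proj(p,P)-[180,100])*3)
E
```

```text
t 23.95 pos [497.89  32.9  231.9 ] rpy [-179.98    0.21 -177.  ] F [-0.86  0.74 -0.14] open 0.499 grip 0.0
ends [157.26285469 305.6159754 ]
ends [453.60794798 304.97723195]
collar34.5 [421.82251324 308.71164943]
knobtop34.5 [421.08980639 357.45418221]
```

View pics/w5.png

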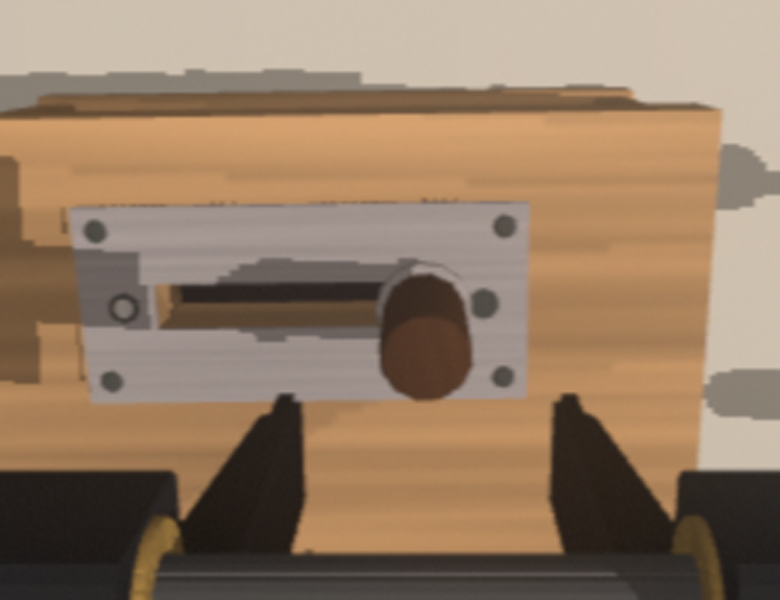

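The pin stands upright with its collar flush on the plate, at the solid-dot end (knob top about (426,357)), and the gripper is clear of it.

```bash
python3 -c "
from h import *
print(env.job_done())"
```

```text
the job is handed in; nothing more can be done
None
```

The pin is seated with its collar on the deck, slid against the stop at the solid-dot end so the shutter is shut, then released; the job was handed in at about 24 s.

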